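Let the slim spice jar out of its ratchet clamp

TASK

Two jar clamps stand on the worktop, each locked by a sprung pawl on a ratchet wheel. Release the clamp that holds the slim, tall spice jar: press down the pad on its pawl's tail and keep it down until the jaw has slid all the way back, then let go of the pad. Leave the jar standing where it is and leave the other clamp, with the stout jar, locked.

Things in the scene. Friction and masses are not known exactly. Their poses are not given: they have to be found in the camera images.
- slim_pad (a point): Centre of the top face of the pawl's release pad on the clamp with the slim jar: level dark steel plate, 30 mm (point x) by 32 mm, 5 mm thick, top 77 mm above the worktop, at the clamp's end nearest the robot; x points along the clamp to the jar, z up. It tips about a pin 40 mm towards x and 26 mm lower. The pawl clears the teeth at 4-6 mm down, stop at 16 mm: press 8-13 mm; 4-9 N, springs back.
- slim_jaw (a joint): Travel (m) of this clamp's moving jaw: 0 on the jar, 0.024 fully back at its stop, towards the pad. A spring drives it back in about 1 s while the pawl is held off the 54 mm ratchet wheel. Let up too soon, the pawl catches the next tooth (each 0.0073 m of travel) and the jaw stops there; pressing again lets it go on.
- slim_jar_mid (a point): Centre, half-way up, of the slim spice jar with a dark cap, 41 mm across, 105 mm tall, loose, upright (z up). It stands on the clamp's fixed aluminium base plate (244 x 70 x 10 mm) between a rubber V-block at the far end and the moving jaw, 200 mm from the pad; wheel and pawl lie between jaw and pad.
- stout_jaw (a joint): Travel (m) of the moving jaw of the other clamp, of the same make and facing much the same way, about 0.25 m to the left or right; it holds a stout jar 64 mm across and 90 mm tall. 0 clamped, 0.024 fully back. It must stay at 0.

How it is judged (in metres and radians):
At the end, for the whole second after the job is handed in: The jaw of the clamp with the slim jar is back by more than 20 of its 24 mm, the slim jar still stands upright (within 0.15 rad) within 15 mm of where it stood, and the other clamp's jaw has moved less than 3 mm (value of joint slim_jaw above 0.02 m and angle between slim_jar_mid's own z axis and vertical below 0.15 rad and distance of slim_jar_mid from where it was at the start of the episode below 0.015 m and value of joint stout_jaw below 0.003 m); the robot touches nothing.
It fails at once if the clamp with the stout jar is let go (value of joint stout_jaw above 0.004 m).
It fails at once if the slim jar is shoved, lifted or knocked away from its place (distance of slim_jar_mid from where it was at the start of the episode above 0.02 m).
It also fails if it takes over 29 s, if anything falls off the work surface, if the arm or the gripper's body presses on something with over 40 N, if the wrist force passes 120 N, or if a joint passes its speed limit or range.

ROBOT

A 6-joint arm with a two-finger parallel gripper is mounted at the origin on a cart in front of the work surface, level with it; the furniture and walls round the work are solid. World frame = base frame: x ahead of the robot, y to its left, z up, the work surface at z = 0. Lengths are in m, angles in degrees, forces in N, time in s.
With the tool pointing down it reaches from about 0.325 to 0.775 m from the base axis. Payload 5.5 kg.
Tool frame: the origin (TCP) lies at the very end of the fingers, on their centre line; the grasp point (between the pads) lies 19 mm behind it (env.grip_point_offset is the z of the grasp point in the tool frame, in m); z points along the fingers, y is the direction in which the jaws open and shut (so a half turn about z gives the same grasp; the last joint's range is limited). The gripper opens to 88 mm and grips with 3 to 60 N. Pads are 20 mm wide; open, the fingers measure 115 mm over their backs; the gripper's body (75 mm by 178 mm) begins 61 mm behind the grasp point.
Start: joints at [73.871, 5.22, 70.514, -0, 104.267, -3.249], TCP at [0.134, 0.585, 0.223] pointing down, gripper open.
Joint ranges: [-164.24, 164.24], [-49.07, 125.15], [9.68, 141.18], [-86.29, 266.29], [3.28, 154.24], [-151.56, 151.56]. Speed limits (degrees/s): [147.25, 147.25, 172.46, 180, 180, 180].

INTERFACE

Orientations are given as a 3x3 rotation matrix whose columns are the frame's x, y, z axes.
In Python, from station import read_state, viewer, env gives the robot as it stands.
- The arm moves only by the shell command python3 -m handwheel 'ROWS' [FORCE]. ROWS is JSON, a list of rows, each a list of 3 entries, a list of its own where there are three numbers: the shift along the tool's x, y, z scaled (see below), then the turn, a rotation vector about the tool's x, y, z scaled (see below), then the closure, from -1 (fully open) to 1 (shut), so that 0 is half open. A call has 1 to 20 rows; each row shifts and turns the commanded pose from where the row before left it, along the tool's axes as they then stand; what a row does not reach is not made up. The controller multiplies each number of a shift by 3 cm and each number of a turn by 0.12 rad. A row lasts 1/12 s, in which the tool goes at most 41.7 mm and 7.16 degrees, less where a joint would pass 70% of its speed; a pose out of reach is approached as far as the arm can. A call with a number of a shift or a turn outside -1 to 1 is refused whole. A call with a gripper value outside its range is refused whole. The fingers move at their own pace and stop on an object; FORCE is the grip in N (left out, the last holds). Time passes only in rows, so rows that do not move let the fingers close. It gives the time, the measured TCP pose, the force and the opening at its end, in the units of the state.
- read_state(): the state, without advancing time (a new reading comes with each control period).
- viewer.capture(name): name is "side" or "top" or "wrist"; returns the picture (400x640x3 uint8, red, green, blue); there is no depth.
- viewer.camera_params(name): a dict with "fx", "fy", "cx", "cy" (pixels), "camera_from_world" (4x4, takes a point from world to camera coordinates). Camera axes: x right, y up, looking along -z (the intrinsics and any distortion apply to the point x, -y, -z); pixel columns grow to the right and rows downward; lengths in m; the calibration is good to about 2 mm. A picture is of the moment at which its call begins: read the wrist's pose just before it. camera_params takes no time and is no camera call; for the wrist camera it gives the pose at the moment of the call.
- env.sign_off(): hands the job in, once; it reports no verdict.
The state is a dict: "clock": time; "q": joint angles; "joint_velocities": joint speeds; "tau": joint torques, N m; "tcp_pos": TCP position; "ee_rot": TCP orientation; "contact_force": force on the tool from outside, world axes, zero at the start; "moment": the same for the moment, N m; "grip_width": finger opening in m.
Only numpy, scipy, OpenCV 4.12 (cv2) and the standard library are available. Lean on these libraries where they do the work, as an engineer would, in place of code of your own. Each camera call takes 0.05 s, during which the arm holds its last target. There are 200 camera calls.

## Working session

There is one attempt and no reset: what is moved stays moved. The work goes in short steps, Python scripts to look and compute and a shell command to move; the robot and the scene stay as the last step left them, time stands still between calls to the robot, and variables do not carry over. Pictures are saved under pics/ and viewed, about 8 in all and at most 12, crops included, and the job is handed in when it is done.

```bash
mkdir -p pics; cat > h.py <<'E'
import numpy as np, cv2
from station import read_state, viewer, env
def snap(cam,name):
    p=viewer.camera_params(cam); im=viewer.capture(cam)
    cv2.imwrite(f'pics/{name}.png',im[:,:,::-1]); np.savez(f'pics/{name}.npz',**{k:np.array(v) for k,v in p.items()}); return im
def load(name): return np.load(f'pics/{name}.npz')
def ray(p,u,v):
    T=np.array(p['camera_from_world']);R=T[:3,:3];o=-R.T@T[:3,3]
    d=R.T@np.array([(u-p['cx'])/p['fx'],-(v-p['cy'])/p['fy'],-1]);return o,d/np.linalg.norm(d)
def atz(p,u,v,z):
    o,d=ray(p,u,v);return o+d*(z-o[2])/d[2]
def tri(obs):
    A=0;b=0
    for p,u,v in obs:
        o,d=ray(p,u,v);M=np.eye(3)-np.outer(d,d);A=A+M;b=b+M@o
    return np.linalg.solve(A,b)
def proj(p,X):
    c=np.array(p['camera_from_world'])@np.append(X,1);return p['cx']+p['fx']*c[0]/-c[2],p['cy']-p['fy']*c[1]/-c[2]
E
python3 - <<'E'
from h import *
for c in ('top','side','wrist'):
    snap(c,c+'0'); p=viewer.camera_params(c); print(c,p.keys(),p['fx'],p['cx'],np.round(p['camera_from_world'],3).tolist())
s=read_state();print(s['clock'],s['tcp_pos'],np.round(s['ee_rot'],3).tolist(),s['contact_force'])
E
```

```text
top dict_keys(['fx', 'fy', 'cx', 'cy', 'camera_from_world']) 471.7340845151614 322.3880095786373 [[-0.012, -1.0, -0.029, 0.276], [0.986, -0.017, 0.166, -0.564], [-0.166, -0.026, 0.986, -0.817], [0.0, 0.0, 0.0, 1.0]]
side dict_keys(['fx', 'fy', 'cx', 'cy', 'camera_from_world']) 518.3981333512226 322.62679258847106 [[0.883, -0.47, -0.015, -0.37], [0.245, 0.432, 0.868, -0.309], [-0.401, -0.77, 0.496, -0.485], [0.0, 0.0, 0.0, 1.0]]
wrist dict_keys(['fx', 'fy', 'cx', 'cy', 'camera_from_world']) 340.4449400033502 319.6296646370988 [[0.222, 0.975, -0.001, -0.599], [-0.931, 0.212, -0.299, 0.037], [-0.291, 0.067, 0.954, -0.39], [0.0, 0.0, 0.0, 1.0]]
0.15 [0.1336775  0.58470101 0.22176597] [[-0.975, 0.223, -0.0], [0.223, 0.975, -0.001], [0.0, -0.001, -1.0]] [ 0.6428813   0.44091822 -0.86627413]
```

View pics/top0.png

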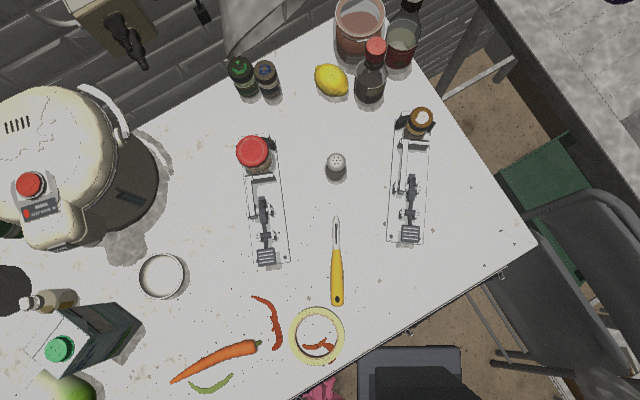

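View pics/side0.png

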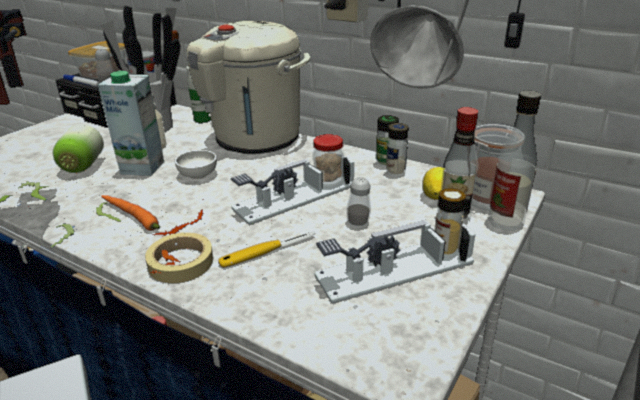

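The slim jar is on the right-hand clamp: its jar is at about (420,122) in the top view and its pad at about (410,234), or (328,246) in the side view. The stout red-lidded jar is on the left. I'll zoom in on the pad and jar in both views.

```bash
python3 - <<'E'
from h import *
a=cv2.imread('pics/top0.png')[100:250,380:445]; b=cv2.imread('pics/side0.png')[180:310,310:480]
a=cv2.resize(a,None,fx=4,fy=4,interpolation=cv2.INTER_CUBIC); b=cv2.resize(b,None,fx=3,fy=3,interpolation=cv2.INTER_CUBIC)
c=np.zeros((600,780,3),np.uint8); c[:600,:260]=a; c[:390,265:775]=b; cv2.imwrite('pics/z.png',c)
t,s=load('top0'),load('side0')
P=tri([(t,410,234),(s,328,246)]);print(P,proj(t,P),proj(s,P))
E
```

```text
[0.49031118 0.11503441 0.07562579] (np.float64(409.9314732741578), np.float64(234.17542816115886)) (np.float64(328.22978467482625), np.float64(245.95878217694394))
```

View pics/z.png

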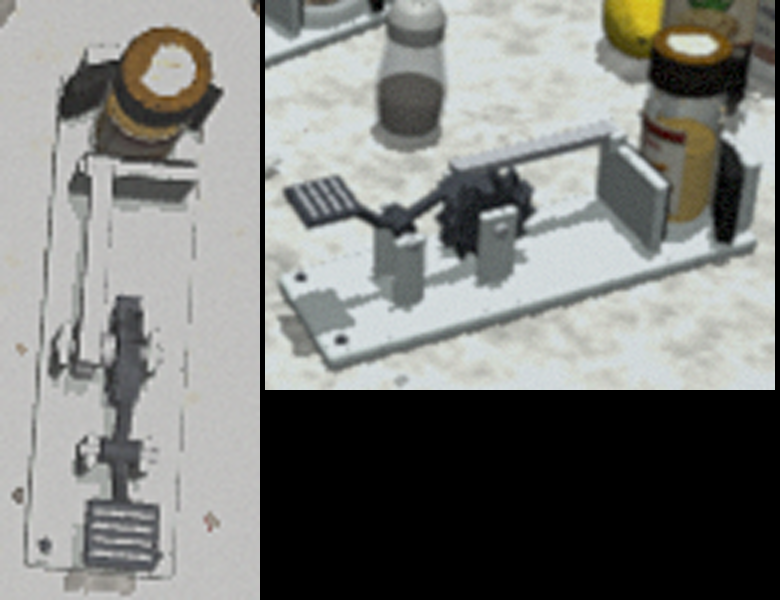

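The crop puts the pad centre at top (410.5,233.8) and side (328.3,246.7), and the jar cap centre at top (422,117) and side (452.3,194.3). Next I'll work out the axes and the first move.

```bash
python3 - <<'E'
from h import *
t,s=load('top0'),load('side0')
P=tri([(t,410.5,233.8),(s,328.3,246.7)]);J=tri([(t,422,117),(s,452.3,194.3)])
S1=tri([(t,380+127/4,100+300/4)]*1+[(s,455/3-265/3+310,180+160/3)]) 
d=(J-P)[:2];print('pad',P,'jar',J,np.linalg.norm(d),d/np.linalg.norm(d),np.degrees(np.arctan2(d[1],d[0])))
# pad edge dir & base edge dir at known z in top
for z,pts in ((.01,[(25,560),(62,80)]),(.01,[(175,575),(197,200)]),(.077,[(85,565),(88,502)]),(.077,[(158,568),(158,505)])):
    a,b=[atz(t,380+u/4,100+v/4,z)[:2] for u,v in pts];e=b-a;print(np.degrees(np.arctan2(e[1],e[0])),np.linalg.norm(e))
st=read_state();R=np.array(st['ee_rot'])
th=np.arctan2(d[1],d[0]);u=np.array([np.cos(th),np.sin(th),0]);tgt=P-.004*u;tgt[2]=.18
print('tool shift mm',1000*R.T@(tgt-st['tcp_pos']),'rows units',R.T@(tgt-st['tcp_pos'])/.03,'tool x yaw',np.degrees(np.arctan2(-R[1,0],-R[0,0])))
E
```

```text
pad [0.49051633 0.11412259 0.07495641] jar [0.69015381 0.09189516 0.11499001] 0.2008710628009246 [ 0.99385886 -0.11065521] -6.353087076273291
-6.363042882850056 0.23721924599626837
-6.057066697000417 0.18260713184275024
-4.9855391243961 0.02766187826618963
-2.632708694273072 0.027558374879156553
tool shift mm [-448.77108161 -379.60491206   42.29974639] rows units [-14.95903605 -12.65349707   1.40999155] tool x yaw -12.877824855967548
```

```bash
python3 -m handwheel '[[[-0.748,-0.633,0.07],[0,0,0],1],[[-0.748,-0.633,0.07],[0,0,0],1],[[-0.748,-0.633,0.07],[0,0,0],1],[[-0.748,-0.633,0.07],[0,0,0],1],[[-0.748,-0.633,0.07],[0,0,0],1],[[-0.748,-0.633,0.07],[0,0,0],1],[[-0.748,-0.633,0.07],[0,0,0],1],[[-0.748,-0.633,0.07],[0,0,0],1],[[-0.748,-0.633,0.07],[0,0,0],1],[[-0.748,-0.633,0.07],[0,0,0],1],[[-0.748,-0.633,0.07],[0,0,0],1],[[-0.748,-0.633,0.07],[0,0,0],1],[[-0.748,-0.633,0.07],[0,0,0],1],[[-0.748,-0.633,0.07],[0,0,0],1],[[-0.748,-0.633,0.07],[0,0,0],1],[[-0.748,-0.633,0.07],[0,0,0],1],[[-0.748,-0.633,0.07],[0,0,0],1],[[-0.748,-0.633,0.07],[0,0,0],1],[[-0.748,-0.633,0.07],[0,0,0],1],[[-0.748,-0.633,0.07],[0,0,0],1]]' 20
python3 -m handwheel '[[[0,0,0],[0,0,-0.945],1],[[0,0,0],[0,0,0],1],[[0,0,0],[0,0,0],1],[[0,0,0],[0,0,0],1]]'
python3 - <<'E'
from h import *
snap('wrist','wrist1')
st=read_state();R=np.array(st['ee_rot']);tgt=np.array([.4905-.004,.1141+.0004,.085])
print(st['tcp_pos'],np.round(R,3),'shift units',R.T@(tgt-st['tcp_pos'])/.03,st['contact_force'])
p=load('wrist1');print('pad predicted',proj(p,[.4905,.1141,.077]),'tcp',proj(p,st['tcp_pos']))
E
```

```text
clock: 1.82
tcp_pos: [0.4872, 0.1133, 0.1803]
ee_rot: [[-0.975, 0.223, -0.0], [0.223, 0.975, -0.0], [0.0, -0.0, -1.0]]
contact_force: [-0.1, -0.3, -1.0]
grip_width: 0.0003
clock: 2.15
tcp_pos: [0.4863, 0.1151, 0.1806]
ee_rot: [[-0.994, 0.113, -0.0], [0.113, 0.994, 0.0], [0.0, 0.0, -1.0]]
contact_force: [-0.9, 0.7, 0.5]
grip_width: 0.0006
[0.48626393 0.11532532 0.18078591] [[-0.994  0.112  0.   ]
 [ 0.112  0.994  0.   ]
 [-0.     0.    -1.   ]] shift units [-0.01043361 -0.02720863  3.1928589 ] [-1.43064425  0.44202222  0.05363016]
pad predicted (np.float64(319.57432149146507), np.float64(199.48943522063584)) tcp (np.float64(321.18417715165214), np.float64(253.11213100028175))
```

View pics/wrist1.png

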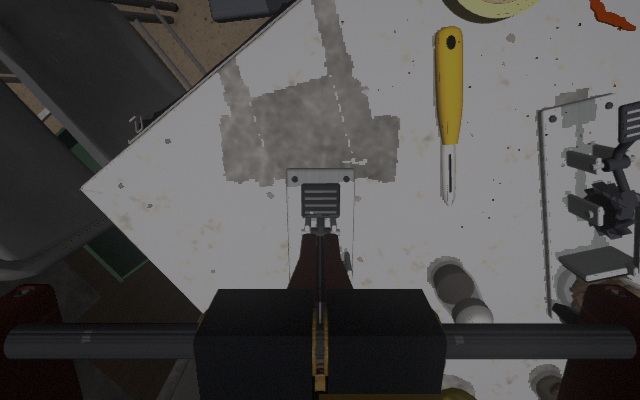

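The wrist view shows the pad at (320,200), which agrees with the predicted (319.6,199.5). The closed fingers are just short of it on the pad's centre line, so I'll descend to just above it and touch.

```bash
python3 -m handwheel '[[[0,-0.027,0.8],[0,0,0],1],[[0,0,0.8],[0,0,0],1],[[0,0,0.8],[0,0,0],1],[[0,0,0.5],[0,0,0],1],[[0,0,0.27],[0,0,0],1],[[0,0,0],[0,0,0],1],[[0,0,0],[0,0,0],1]]'
python3 -m handwheel '[[[0,0,0.1],[0,0,0],1],[[0,0,0.1],[0,0,0],1],[[0,0,0.1],[0,0,0],1],[[0,0,0],[0,0,0],1]]'
python3 -m handwheel '[[[0,0,0.06],[0,0,0],1],[[0,0,0.06],[0,0,0],1],[[0,0,0],[0,0,0],1],[[0,0,0],[0,0,0],1]]'
```

```text
clock: 2.78
tcp_pos: [0.4865, 0.1143, 0.0861]
ee_rot: [[-0.994, 0.111, 0.0], [0.111, 0.994, 0.0], [-0.0, 0.0, -1.0]]
contact_force: [0.1, 0.7, -0.2]
grip_width: 0.0005
clock: 3.12
tcp_pos: [0.4869, 0.1139, 0.0768]
ee_rot: [[-0.994, 0.111, 0.001], [0.111, 0.994, 0.0], [-0.001, 0.0, -1.0]]
contact_force: [1.0, 0.7, 0.4]
grip_width: 0.0004
clock: 3.45
tcp_pos: [0.4856, 0.1141, 0.074]
ee_rot: [[-0.994, 0.111, -0.002], [0.111, 0.994, 0.001], [0.002, 0.0, -1.0]]
contact_force: [-7.6, 0.4, 7.4]
grip_width: 0.0004
```

```bash
python3 -m handwheel '[[[0.03,0,0.06],[0,0,0],1],[[0.04,0,0.06],[0,0,0],1],[[0.03,0,0.06],[0,0,0],1],[[0,0,0],[0,0,0],1],[[0,0,0],[0,0,0],1],[[0,0,0],[0,0,0],1],[[0,0,0],[0,0,0],1],[[0,0,0],[0,0,0],1],[[0,0,0],[0,0,0],1],[[0,0,0],[0,0,0],1],[[0,0,0],[0,0,0],1],[[0,0,0],[0,0,0],1],[[0,0,0],[0,0,0],1],[[0,0,0],[0,0,0],1],[[0,0,0],[0,0,0],1],[[0,0,0],[0,0,0],1]]'
python3 - <<'E'
from h import *
im=snap('side','side1')
b=cv2.imread('pics/side1.png')[180:310,310:480];b0=cv2.imread('pics/side0.png')[180:310,310:480]
cv2.imwrite('pics/z1.png',cv2.resize(np.hstack([b0,b]),None,fx=2.3,fy=2.3,interpolation=cv2.INTER_CUBIC))
E
```

```text
clock: 4.78
tcp_pos: [0.4828, 0.1144, 0.0678]
ee_rot: [[-0.994, 0.111, -0.002], [0.111, 0.994, 0.0], [0.002, 0.0, -1.0]]
contact_force: [-6.3, 1.0, 6.4]
grip_width: 0.0006
```

View pics/z1.png

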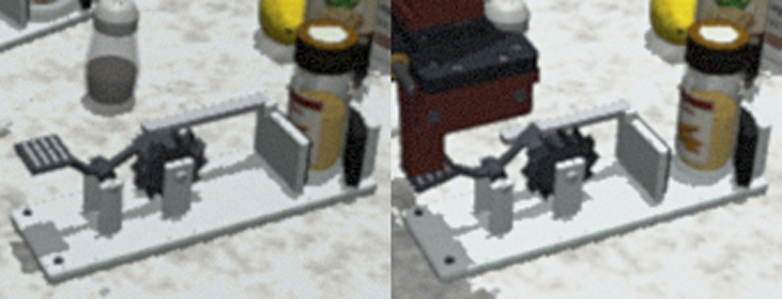

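The jaw has moved back by about 13 px (left panel 268, right panel 237, at 2.3x), and the jar is still upright in place. I'll hold longer, measure the travel, and only then let go.

```bash
python3 -m handwheel '[[[0,0,0],[0,0,0],1],[[0,0,0],[0,0,0],1],[[0,0,0],[0,0,0],1],[[0,0,0],[0,0,0],1],[[0,0,0],[0,0,0],1],[[0,0,0],[0,0,0],1],[[0,0,0],[0,0,0],1],[[0,0,0],[0,0,0],1],[[0,0,0],[0,0,0],1],[[0,0,0],[0,0,0],1],[[0,0,0],[0,0,0],1],[[0,0,0],[0,0,0],1]]'
python3 - <<'E'
from h import *
snap('side','side2')
g=lambda n:cv2.imread(f'pics/{n}.png',0)
a,b,c=g('side0'),g('side1'),g('side2'); s=load('side0')
u=np.array([.9939,-.1107,0]);
# jaw top corner patch ~ (423,230)
tpl=a[226:262,424:444]
for n,i in (('1',b),('2',c)):
    r=cv2.matchTemplate(i[215:280,395:460],tpl,cv2.TM_CCOEFF_NORMED);_,m,_,l=cv2.minMaxLoc(r);print(n,m,l[0]+395-424,l[1]+215-226)
X=atz(s,434,244,.05); 
for t in (.0146,.0219,.024): print(t,np.array(proj(s,X-u*t))-np.array(proj(s,X)))
print('diff 1-2 in jaw area',np.abs(b[215:280,395:475].astype(int)-c[215:280,395:475]).mean())
E
```

```text
clock: 5.83
tcp_pos: [0.4828, 0.1144, 0.0678]
ee_rot: [[-0.994, 0.111, -0.002], [0.111, 0.994, 0.0], [0.002, 0.0, -1.0]]
contact_force: [-5.7, 1.3, 5.5]
grip_width: 0.0007
1 0.6968320608139038 -14 3
2 0.6972454786300659 -14 3
0.0146 [-8.44361936  2.21574009]
0.0219 [-12.70305899   3.33348483]
0.024 [-13.93306904   3.65625904]
diff 1-2 in jaw area 2.255
```

The jaw shifted (-14, 3) px, and full travel predicts (-13.9, 3.7). It's at its stop, so I'll release the pad, retreat upward and check.

```bash
python3 -m handwheel '[[[0,0,-0.15],[0,0,0],1],[[0,0,-0.15],[0,0,0],1],[[0,0,-0.3],[0,0,0],1],[[0,0,-0.8],[0,0,0],1],[[0,0,-0.8],[0,0,0],1],[[0,0,-0.8],[0,0,0],1],[[0,0,-0.8],[0,0,0],1],[[0.8,0,-0.3],[0,0,0],1],[[0.8,0,0],[0,0,0],1],[[0.8,0,0],[0,0,0],1],[[0,0,0],[0,0,0],1],[[0,0,0],[0,0,0],1],[[0,0,0],[0,0,0],1],[[0,0,0],[0,0,0],1],[[0,0,0],[0,0,0],1]]'
python3 - <<'E'
from h import *
snap('side','side3')
a=cv2.imread('pics/side0.png')[120:310,220:480];b=cv2.imread('pics/side3.png')[120:310,220:480]
cv2.imwrite('pics/z3.png',cv2.resize(np.hstack([a,b]),None,fx=1.5,fy=1.5,interpolation=cv2.INTER_CUBIC))
g=lambda n:cv2.imread(f'pics/{n}.png',0)
a,c=g('side0'),g('side3')
for n,(x0,y0,x1,y1),T in (('jaw vs held',(410,229,430,265),'side2'),('slim jar cap',(436,188,470,215),'side0'),('stout jaw',(303,160,322,190),'side0')):
    t=g(T)[y0:y1,x0:x1];r=cv2.matchTemplate(c[y0-20:y1+20,x0-20:x1+20],t,cv2.TM_CCOEFF_NORMED);_,m,_,l=cv2.minMaxLoc(r);print(n,m,l[0]-20,l[1]-20)
E
```

```text
clock: 7.13
tcp_pos: [0.4125, 0.122, 0.1903]
ee_rot: [[-0.994, 0.112, -0.001], [0.112, 0.994, -0.0], [0.001, -0.0, -1.0]]
contact_force: [-0.7, 0.1, -0.0]
grip_width: 0.0004
jaw vs held 0.9983116984367371 0 0
slim jar cap 0.9955607056617737 0 0
stout jaw 0.9973024129867554 0 0
```

View pics/z3.png

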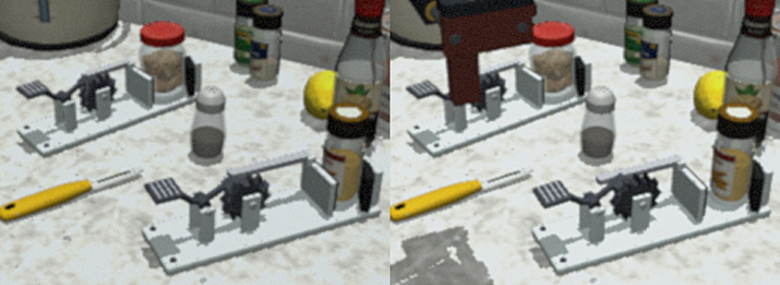

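The side view shows the pad sprung back up, the jaw clear of the slim jar, the jar in place, the stout clamp unchanged and the arm clear of everything.

```bash
python3 -c "
from station import env; print(env.sign_off())"
```

```text
the job is handed in; nothing more can be done
None
```

I released the slim-jar clamp and handed the job in at about 7 s of the 29 s allowed; sign-off gave no verdict. With closed fingers I pressed the pad to about 9 mm below its rest height (about 8 N on the tool). I held it for over 2 s until the jaw was back, then let go and backed off.

My last checks, all from the side camera:
- **Slim jaw:** while held, it had shifted (-14, 3) px, against (-13.9, 3.7) px expected for the full 24 mm. That match was only moderate (0.70). After I let go it had not moved (0 px, match 0.998).
- **Slim jar:** its cap showed 0 px of movement and it still stands upright.
- **Stout clamp:** its jaw showed 0 px of movement.
- **Robot:** the arm is clear of everything, and the force reads about zero.

No check failed. The pad position from the two fixed cameras agreed with the wrist view to within about 1 px.

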